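# Dock the nozzle rack and draw it tight with the cam hook

## Task

Dock the loose nozzle rack to the anchor plate: push its draw bolt straight into the slot, against the spring plungers, so that the bolt's pin stands inside the open mouth of the cam hook, and let go. Then take the knob of the cam's crank and turn it clockwise (seen from above) about half a turn, until the hook has drawn the rack snugly tight against the rubber seat, and no further: feel for where it comes tight, do not overtighten it, and do not ram the rack in. Keep the rack level and leave the other things on the table where they are.

Things in the scene. Friction and masses are not known exactly. Their poses are not given: they have to be found in the camera images.
- dock: steel anchor plate fixed to the table, 108 x 112 x 8 mm, with a cam on top. Origin: on the cam's upright axis, at table height; x points from the slot to the cam (the way the bolt goes in), z up. Two cheeks on its -x side (41 mm high, x -56 to -46 mm) leave an upright slot 15 mm wide, y -7.5 to 7.5, open at the top and at both ends
- slot_mouth (a point): middle of the slot's mouth, 62 mm before the cam's axis, 24 mm high, axes as the dock's. Beside it (y 11 to 49 mm either side) black rubber seat strips, face at this x but worn: up to 2.5 mm more or less, unmeasured, so the angle where the cam comes tight differs. A spring plunger stands 5 mm out of each (y +-33 mm, 20 mm high); pressed flush, both together push back about 8 N
- cam (a joint): turn of the cam, rad, grows clockwise seen from above; friction 0.04 N m, range -0.6 to 4.2. Starts open, -0.5 to 0, mouth to the slot. With the pin inside, the hook draws it in from about 1.5 to 2 on, first against the springs alone (pull 8 to 15 N); it comes up to the seat somewhere in 2.2 to 3.4, then the pull rises by some 80 to 90 N per rad. Snug: 20 to 35 N. Stays where it is left
- hook_nose (a point): round nose of the cam's hook, 43 mm from the cam's axis, 27 mm high. The hook is a steel band 6 mm thick, 22 to 32 mm high, spiralling from the nose anticlockwise (seen from above): inner radius 40 mm at the nose, 4.8 mm less per rad behind it, 206 degrees long. The nose passes the slot's middle line at cam = 0.5
- crank_knob (a point): free-spinning upright black knob, 14 mm thick, 42 to 83 mm high (point at 66), on the cam's crank, radius 42 mm; at cam = 0 it lies 1.75 rad anticlockwise from the dock's x. Pinch from above, fingertips above 44 mm, and lead it round clockwise; the hand need not turn. Force along its path: 1 N empty, 2 to 5 N against the springs, 6.5 to 9 N when snug, over 11 N too tight
- rack: loose wooden nozzle rack, 84 x 116 mm, 25 mm high (front plate 37 mm), 0.45 to 0.75 kg, three nozzles (up to 75 mm high) fixed on top beside the handle. Origin: under the middle of its front face, at its underside; x points out of the front face along the bolt. Starts 55 to 85 mm short of docked, up to 0.25 rad askew. Docked: its x axis on the dock's x axis, front face on the seat
- rack_handle (a point): on the rack's upright handle plate, 42 mm behind the front face, 53 mm above the underside: plate 12 mm thick (rack x), 46 mm wide (rack y), 25 to 69 mm high. Pinch it from above across its thickness; axes as the rack's
- bolt_pin (a point): upright steel pin of the draw bolt, 8 mm thick, 12 to 34 mm high, 37 mm before the front face; point at 27 mm. The bolt's tongue is 12 mm wide, 8 mm at the pin, 12 to 18 mm high. The hook catches the pin only if it is within 34 mm of the cam's axis (let go, the rack springs back up to 5 mm from the seat); docked tight it is 22 to 27 mm from the axis
- tape_roll: roll of tape lying flat, 98 x 96 x 25 mm, origin under its centre; bystander
- ring_cutter: plain metal ring cutter, 57 mm across, 30 mm high, origin under its centre; bystander

How it is judged:
By the outcome, as a careful person would: the job done as asked, in the order asked, and still so for the second after the job is handed in, with the robot touching nothing.
It also fails if it takes over 64 s, if anything falls off the work surface, if the arm or the gripper's body presses on something with over 40 N, if the wrist force passes 120 N, or if a joint passes its speed limit or range.

## Robot

A 6-joint arm with a two-finger parallel gripper is mounted at the origin on a cart in front of the work surface, level with it; the furniture and walls round the work are solid. World frame = base frame: x ahead of the robot, y to its left, z up, the work surface at z = 0. Lengths are in m, angles in rad, forces in N, time in s.
With the tool pointing down it reaches from about 0.3 to 0.775 m from the base axis. Payload 14.6 kg.
Tool frame: the origin (TCP) lies between the finger pads; the fingertips stand ctrl.tip_extent ahead of it and the grasp point (between the pads) lies 3 mm ahead of it (ctrl.tip_extent is the distance from the TCP to the fingertips, in m); z points along the fingers, y is the line along which they close (so a half turn about z gives the same grasp; the last joint's range is limited). The gripper opens to 94 mm and grips with 3 to 60 N. Pads are 16 mm wide; open, the fingers measure 119 mm over their backs; the gripper's body (75 mm by 177 mm) begins 78 mm behind the grasp point.
Start: joints at [-1.363, 0.3, 1.521, -0, 1.321, -0.067], TCP at [0.149, -0.529, 0.227] pointing down, gripper open.
Joint ranges: [-3.03, 3.03], [-0.79, 2.21], [0.23, 2.52], [-1.04, 4.18], [0, 3.07], [-2.55, 2.55]. Speed limits (rad/s): [2.22, 2.22, 2.57, 3.14, 3.14, 3.14].

## Interface

Orientations are given as [roll, pitch, yaw] about the fixed x, y, z axes, in that order (R = Rz(yaw) Ry(pitch) Rx(roll)).
In Python, from station import ctrl, eyes gives the robot as it stands. The module is installed in compiled form; this text tells all that it offers.
- The arm moves only by the shell command python3 -m crank 'ROWS' [OPENING] [FORCE]. ROWS is 1 to 10 rows, one to a line, with the numbers parted by spaces; each row has 6 numbers: dx, dy, dz in cm, then a rotation vector rx, ry, rz in units of 0.25 rad; each row shifts and turns the commanded pose from where the row before left it, along the tool's axes as they then stand; what a row does not reach is not made up. A row lasts 1/10 s, in which the tool goes at most 0.05 m and 0.15 rad, less where a joint would pass 70% of its speed; a pose out of reach is approached as far as the arm can. OPENING is the finger opening in m, set as the command begins (- or left out keeps the last). The fingers move at their own pace and stop on an object; FORCE is the grip in N (left out, the last holds). Time passes only in rows, so rows that do not move let the fingers close. It prints the time, the measured TCP pose, the force, the opening and the grip force at its end. Input that does not fit is refused with a message, and nothing moves.
- ctrl.get_obs(): the state, without advancing time (a new reading comes with each control period).
- eyes.camera(name): name is "side" or "top" or "wrist"; returns a dict with "pixels" (384x512x3 uint8, blue, green, red), "fx", "fy", "cx", "cy" (pixels), "extrinsics" (4x4, takes a point from camera to world coordinates). Camera axes: x right, y up, looking along -z (the intrinsics and any distortion apply to the point x, -y, -z); pixel columns grow to the right and rows downward; lengths in m; the calibration is good to about 2 mm. A picture is of the moment at which its call begins. There is no depth.
- ctrl.hand_in(): hands the job in; it is judged then, once.
The state is a dict: "time_s": time; "qpos": joint angles; "joint_vel": joint speeds; "tau": joint torques, N m; "ee_pos": TCP position; "eef_rot": TCP orientation; "force": force on the tool from outside, world axes, zero at the start; "moment": the same for the moment, N m; "grip_width": finger opening in m; "grip_force": force on a finger pad.
Only numpy, scipy, OpenCV 4.12 (cv2) and the standard library are available. Lean on these libraries where they do the work, as an engineer would, in place of code of your own. Each camera call takes 0.05 s, during which the arm holds its last target. There are 200 camera calls.

## Working session

There is one attempt and no reset: what is moved stays moved. The work goes in short steps, Python scripts to look and compute and a shell command to move; the robot and the scene stay as the last step left them, time stands still between calls to the robot, and variables do not carry over. Pictures are saved under pics/ and viewed, at most 10 in all, crops included, and the job is handed in when it is done.

```bash
mkdir -p pics; cat > h.py <<'E'
import numpy as np, cv2, pickle
from station import ctrl, eyes
def shot(n,f):
    c=eyes.camera(n); pickle.dump(c,open(f'pics/{f}.pkl','wb')); cv2.imwrite(f'pics/{f}.png',c['pixels']); return c
def load(f): return pickle.load(open(f'pics/{f}.pkl','rb'))
def ray(c,u,v):
    E=np.array(c['extrinsics']); d=E[:3,:3]@np.array([(u-c['cx'])/c['fx'],-(v-c['cy'])/c['fy'],-1]); return E[:3,3],d
def at(c,u,v,z):
    o,d=ray(c,u,v); return o+d*(z-o[2])/d[2]
def proj(c,p):
    E=np.array(c['extrinsics']); q=E[:3,:3].T@(np.array(p)-E[:3,3]); return np.array([c['cx']+c['fx']*q[0]/-q[2], c['cy']-c['fy']*q[1]/-q[2]])
E
python3 - <<'E'
from h import *
for n in ('top','side'):
    c=shot(n,n+'0'); print(n,{k:(np.round(v,3).tolist()) for k,v in c.items() if k!='pixels'})
a=[cv2.imread(f'pics/{n}0.png') for n in('top','side')]
o=ctrl.get_obs(); print(ctrl.tip_extent,o['ee_pos'],o['eef_rot'],o['time_s'])
E
```

```text
top {'fx': 470.42, 'fy': 470.42, 'cx': 255.76, 'cy': 177.313, 'extrinsics': [[0.009, 0.982, -0.188, 0.406], [-1.0, 0.009, -0.003, -0.319], [-0.001, 0.188, 0.982, 0.888], [0.0, 0.0, 0.0, 1.0]]}
side {'fx': 405.743, 'fy': 405.743, 'cx': 251.265, 'cy': 194.029, 'extrinsics': [[-0.959, 0.176, -0.223, 0.39], [-0.284, -0.569, 0.772, 0.356], [0.009, 0.803, 0.596, 0.576], [0.0, 0.0, 0.0, 1.0]]}
0.022 [ 0.14919432 -0.52915505  0.22694089] [-3.14056968e+00 -5.08811408e-05  2.74793360e-01] 0.1
```

View pics/top0.png

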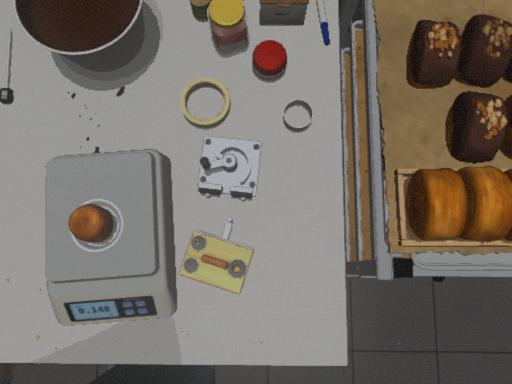

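View pics/side0.png

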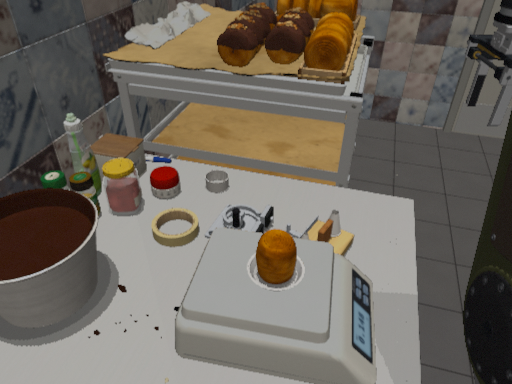

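```bash
python3 - <<'E'
from h import *
i=cv2.imread('pics/top0.png')[125:300,165:285]
i=cv2.resize(i,None,fx=5,fy=5,interpolation=cv2.INTER_CUBIC)
a=i[:500];b=i[375:]
cv2.imwrite('pics/crop_dock.png',i[:440]);cv2.imwrite('pics/crop_rack.png',i[440:])
E
```

```text
(no output)
```

View pics/crop_dock.png

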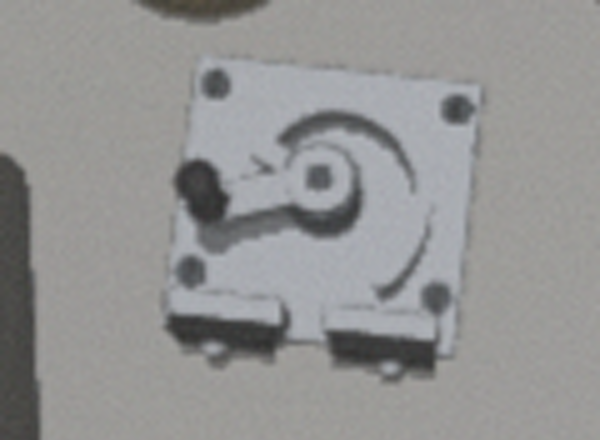

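View pics/crop_rack.png

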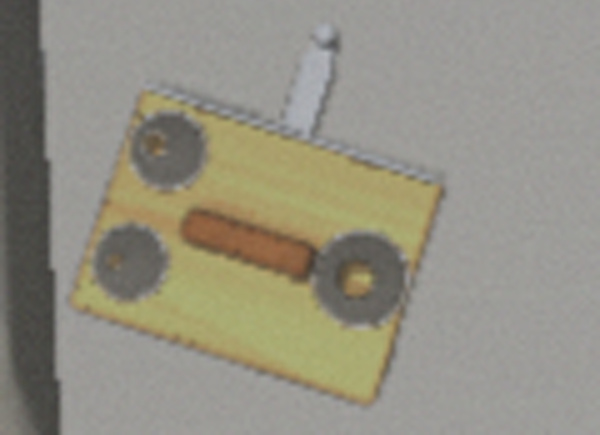

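```bash
cat > fit.py <<'E'
from h import *
from scipy.optimize import least_squares
def T(p,q):
    c,s=np.cos(p[2]),np.sin(p[2]); q=np.atleast_2d(q)
    return np.c_[p[0]+c*q[:,0]-s*q[:,1],p[1]+s*q[:,0]+c*q[:,1],q[:,2]]
def fit(c,pts,uv,p0):
    f=lambda p:(np.array([proj(c,x) for x in T(p,pts)])-uv).ravel()
    r=least_squares(f,p0,loss='soft_l1'); return r.x,f(r.x).reshape(-1,2)
E
python3 - <<'E'
from fit import *
c=load('top0')
k=lambda l,o:np.array(l)/5+np.array([165,o])
d,e=fit(c,np.array([[52,56,8],[52,-56,8],[-56,-56,8]])/1e3,k([[203,57],[481,88],[455,357]],125),[.6,-.3,0])
print('dock',d.round(4),e.round(1).tolist())
r,e=fit(c,np.array([[0,58,37],[0,-58,37],[-84,58,25],[-84,-58,25],[37,0,34],[-42,23,69],[-42,-23,69]])/1e3,k([[145,85],[443,183],[70,303],[373,405],[325,35],[185,225],[312,262]],213),[.45,-.3,-.2])
print('rack',r.round(4),e.round(1).tolist())
def rel(p,w):
    v=w[:2]-p[:2]; cc,s=np.cos(p[2]),np.sin(p[2]); return np.array([cc*v[0]+s*v[1],-s*v[0]+cc*v[1]])
print('rack in dock',rel(d,r)*1e3, r[2]-d[2])
kn=at(c,165+197/5,125+180/5,.083); a=rel(d,kn); print('knob',kn,a*1e3,np.hypot(*a),np.arctan2(a[1],a[0]),'cam',1.75-np.arctan2(a[1],a[0]))
print('pin in dock',rel(d,T(r,[.037,0,.027])[0])*1e3,'handle',T(r,[-.042,0,.053]))
for z in(.04,.05): print('hub',rel(d,at(c,165+318/5,125+177/5,z))*1e3)
E
```

```text
dock [ 0.5971 -0.2666 -0.0979] [[-1.1, -0.2], [0.9, -0.5], [0.1, 0.8]]
rack [ 0.4548 -0.2595 -0.304 ] [[-0.8, -0.8], [0.8, -0.3], [-0.4, 0.8], [0.3, 0.8], [0.3, -0.2], [-0.1, -0.6], [-0.1, 0.4]]
rack in dock [-142.31256096   -6.81635656] -0.20609305535170364
knob [ 0.58801705 -0.22581304  0.083     ] [-13.0300342   39.72327859] 0.041805749040051195 1.8877573820843727 cam -0.13775738208437271
pin in dock [-106.09555905  -14.38793318] handle [[ 0.41473029 -0.24692069  0.053     ]]
hub [2.09058893 1.28895945]
hub [-0.12184551  0.44222675]
```

The overhead picture puts the dock at (0.597, -0.267) with yaw -0.098 and the rack at (0.455, -0.260) with yaw -0.304. The cam is at about -0.14. I'll move above the handle.

Careful with the scale: shifts go in cm and turns go in units of 0.25 rad. That gives: 0.0332 m is 3.32, -0.02 m is -2.

```bash
cat > go.py <<'E'
import sys
from h import *
from scipy.spatial.transform import Rotation as R
# tool-frame delta from present to x y z yaw
def go(x,y,z,yaw):
    o=ctrl.get_obs(); r=R.from_euler('xyz',o['eef_rot']); t=R.from_euler('xyz',[np.pi,0,yaw])
    print('t',o['time_s'],'d',r.inv().apply(np.array([x,y,z])-o['ee_pos']).round(4),'rv',(r.inv()*t).as_rotvec().round(4),'F',np.round(o['force'],1))
if __name__=='__main__': go(*map(float,sys.argv[1:]))
E
python3 -m crank '3.32 -2 0 0 0 0
3.32 -2 0 0 0 0
3.32 -2 0 0 0 0
3.32 -2 0 0 0 0
3.32 -2 0 0 0 0
3.32 -2 0 0 0 0
3.32 -2 0 0 0 0
3.32 -2 0 0 0 0
3.32 -2 0 0 0 0
3.32 -2 0 0 0 0' 0.04 15
python3 -m crank '0 0 0 0 0 -0.496
0 0 0 0 0 -0.496
0 0 0 0 0 -0.496
0 0 0 0 0 -0.496
0 0 0 0 0 -0.496
0 0 0 0 0 -0.496
0 0 0 0 0 -0.496
0 0 0 0 0 -0.496
0 0 0 0 0 0
0 0 0 0 0 0'
python3 go.py 0.4147 -0.2469 0.058 1.267
```

```text
time_s: 1.1
ee_pos: [0.4153, -0.2454, 0.2273]
eef_rot: [-3.141, 0.0, 0.275]
force: [0.3, -0.5, 0.5]
grip_width: 0.0396
grip_force: 0.0
time_s: 2.1
ee_pos: [0.4144, -0.2467, 0.2273]
eef_rot: [-3.141, -0.0, 1.263]
force: [-1.1, -1.0, -0.9]
grip_width: 0.04
grip_force: 0.0
t 2.1 d [-1.000e-04  4.000e-04  1.693e-01] rv [-0.0003 -0.0001 -0.0039] F [-1.1 -1.  -0.9]
```

```bash

python3 -m crank '0 0 3 0 0 0
0 0 3 0 0 0
0 0 3 0 0 0
0 0 3 0 0 0
0 0 2 0 0 0
0 0 1.5 0 0 0
0 0 1.4 0 0 0
0 0 0 0 0 0'
python3 -m crank '0 0 0 0 0 0
0 0 0 0 0 0
0 0 0 0 0 0
0 0 0 0 0 0
0 0 0 0 0 0
0 0 0 0 0 0' 0.005 20
python3 - <<'E'
from h import *
shot('top','top1'); i=cv2.imread('pics/top1.png')[125:300,165:285]
cv2.imwrite('pics/top1c.png',cv2.resize(i,None,fx=3.4,fy=3.4,interpolation=cv2.INTER_CUBIC))
E
```

```text
time_s: 2.9
ee_pos: [0.4138, -0.2462, 0.0569]
eef_rot: [-3.139, -0.001, 1.264]
force: [0.8, 0.3, 0.3]
grip_width: 0.0402
grip_force: 0.0
time_s: 3.5
ee_pos: [0.4148, -0.247, 0.059]
eef_rot: [3.141, 0.0, 1.267]
force: [0.3, 0.0, 6.1]
grip_width: 0.0119
grip_force: 20.0
```

View pics/top1c.png

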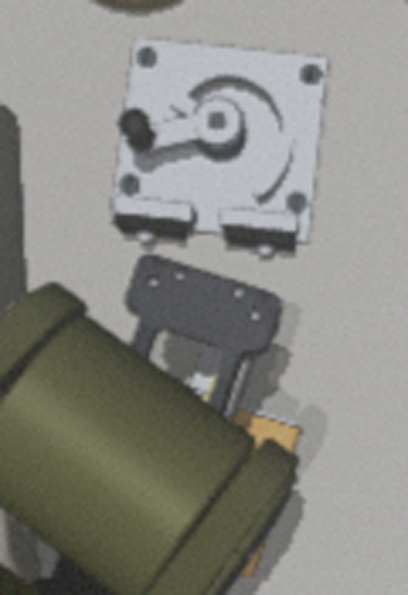

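Converted, -0.0018 m is -0.18, 0.006 m is 0.6, -0.056 rad is -0.224.

```bash

python3 -m crank '0 0 -0.07 0 0 -0.2
0 0 0 0 0 -0.2
0 0 0 0 0 -0.2
0 0 0 0 0 -0.224
-0.18 0.4 0 0 0 0
0 0.6 0 0 0 0
0 0.6 0 0 0 0
0 0 0 0 0 0
0 0 0 0 0 0
0 0 0 0 0 0'
python3 - <<'E'
from h import *
from fit import T
d=[.5971,-.2666,-.0979]
print(T(d,[-.167,0,.058]), ctrl.get_obs()['moment'])
c=shot('wrist','w1'); t=shot('top','top2')
print(proj(c,T(d,[-.062,0,.024])[0]),proj(c,T(d,[-.088,0,.034])[0]))
a=c['pixels']; b=cv2.resize(t['pixels'][140:240,180:280],None,fx=3.84,fy=3.84,interpolation=cv2.INTER_CUBIC)
cv2.imwrite('pics/m2.png',cv2.resize(np.hstack([a,b]),None,fx=.88,fy=.88))
E
```

```text
time_s: 4.55
ee_pos: [0.4303, -0.2501, 0.059]
eef_rot: [3.142, -0.0, 1.473]
force: [1.1, -0.7, -2.7]
grip_width: 0.0118
grip_force: 20.0
[[ 0.43089966 -0.2502768   0.058     ]] [-0.09760988 -0.27043092 -0.02758613]
[406.17705721 222.65865714] [375.24043636 227.62798718]
```

View pics/m2.png

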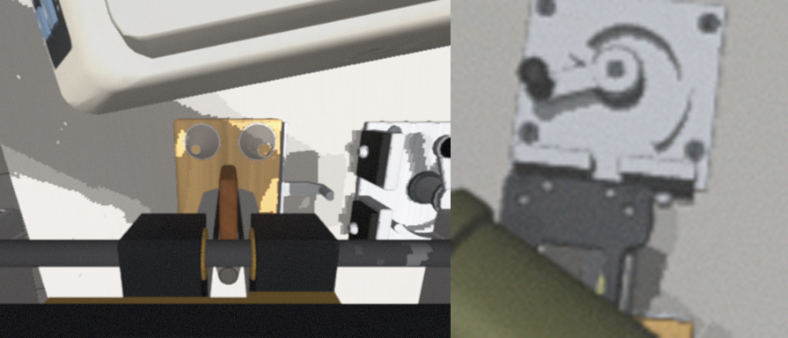

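```bash
python3 - <<'E'
from h import *
i=load('w1')['pixels'][130:280,310:510]
cv2.imwrite('pics/w1c.png',cv2.resize(i,None,fx=4,fy=4,interpolation=cv2.INTER_CUBIC))
E
```

```text
(no output)
```

View pics/w1c.png

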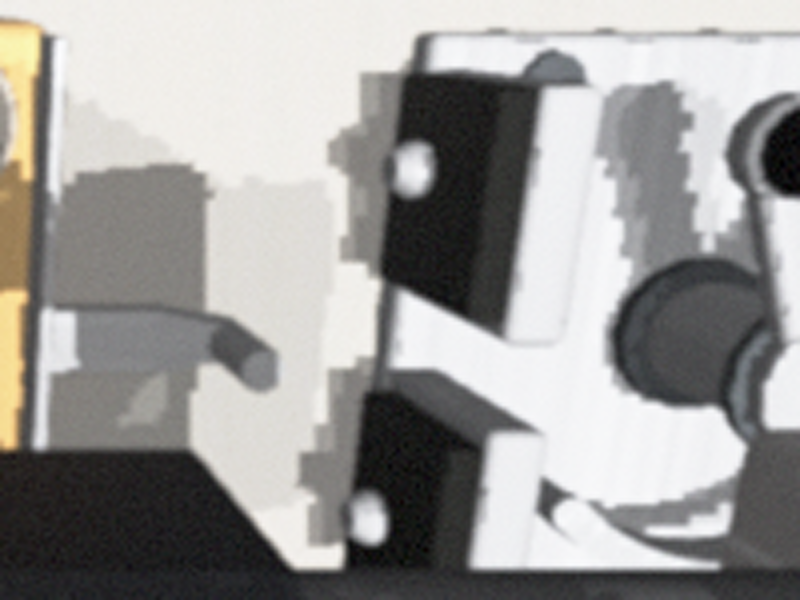

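```bash
python3 - <<'E'
from fit import *
c=load('w1'); d=[.5971,-.2666,-.0979]
def rel(w):
    v=w[:2]-np.array(d[:2]); cc,s=np.cos(d[2]),np.sin(d[2]); return (np.array([cc*v[0]+s*v[1],-s*v[0]+cc*v[1]])*1e3).round(1)
f=lambda u,v,z:print(u,v,z,rel(at(c,310+u/4,130+v/4,z)))
for p in [(505,338,.041),(560,342,.041),(487,430,.041),(543,433,.041),(262,370,.034),(48,35,.037),(48,300,.037),(413,168,.020),(368,517,.020),(430,32,.008)]: f(*p)
# dock yaw/pose fit from wrist
k=np.array([[505,338],[560,342],[487,430],[543,433],[540,88],[596,90],[430,32]])/4+[310,130]
p,e=fit(c,np.array([[-56,7.5,41],[-46,7.5,41],[-56,-7.5,41],[-46,-7.5,41],[-56,49,41],[-46,49,41],[-56,56,8]])/1e3,k,d)
print(p.round(4),e.round(1).tolist())
E
```

```text
505 338 0.041 [-52.6  11.5]
560 342 0.041 [-43.6  10.8]
487 430 0.041 [-53.3  -4.3]
543 433 0.041 [-44.   -4.8]
262 370 0.034 [-88.2   3.7]
48 35 0.037 [-127.7   59.4]
48 300 0.037 [-125.5   16.8]
413 168 0.02 [-59.3  35.8]
368 517 0.02 [-59.5 -30.3]
430 32 0.008 [-52.7  58.5]
[ 0.5999 -0.2644 -0.1045] [[-1.5, 1.7], [0.2, 0.8], [-0.4, 0.5], [0.8, -0.2], [-0.2, -0.5], [2.1, -0.9], [-0.5, -0.4]]
```

The wrist view shows the pin at crop (262,370) and the slot corners at (505,338) and (487,430), so the pin lines up with the slot's middle line to within about 0.5 mm. I'll push it in now.

```bash

python3 -m crank '0 0.6 0 0 0 0
0 0.6 0 0 0 0
0 0.6 0 0 0 0
0 0.6 0 0 0 0
0 0 0 0 0 0'
python3 -m crank '0 0.6 0 0 0 0
0 0.6 0 0 0 0
0 0.6 0 0 0 0
0 0.6 0 0 0 0
0 0 0 0 0 0
0 0 0 0 0 0'
python3 -m crank '0 0.3 0 0 0 0
0 0.3 0 0 0 0
0 0 0 0 0 0
0 0 0 0 0 0'
```

```text
time_s: 5.15
ee_pos: [0.455, -0.2525, 0.0591]
eef_rot: [3.141, 0.0, 1.473]
force: [2.1, 0.3, -2.3]
grip_width: 0.0114
grip_force: 20.0
time_s: 5.75
ee_pos: [0.4782, -0.2548, 0.0591]
eef_rot: [3.141, 0.0, 1.473]
force: [0.9, -0.3, -2.9]
grip_width: 0.0117
grip_force: 20.0
time_s: 6.15
ee_pos: [0.484, -0.2554, 0.0591]
eef_rot: [3.142, -0.0, 1.473]
force: [0.5, -0.8, -4.9]
grip_width: 0.0123
grip_force: 20.0
```

```bash
for i in 1; do
python3 -m crank '0 0.2 0 0 0 0
0 0.2 0 0 0 0
0 0 0 0 0 0
0 0 0 0 0 0' | grep -E 'pos|force:'
python3 -m crank '0 0.2 0 0 0 0
0 0 0 0 0 0
0 0 0 0 0 0' | grep -E 'pos|force:'
python3 -m crank '0 0.2 0 0 0 0
0 0 0 0 0 0
0 0 0 0 0 0' | grep -E 'pos|force:'; done
```

```text
ee_pos: [0.488, -0.2558, 0.0591]
force: [0.0, 0.3, -6.0]
grip_force: 20.0
ee_pos: [0.49, -0.256, 0.0591]
force: [0.7, -0.7, -5.4]
grip_force: 20.0
ee_pos: [0.4918, -0.2562, 0.0591]
force: [-1.2, -0.0, -5.0]
grip_force: 20.0
```

```bash

for r in 1; do
python3 -m crank '0 0.15 0 0 0 0
0 0 0 0 0 0
0 0 0 0 0 0' | grep -E 'pos|force:'
python3 -m crank '0 0.15 0 0 0 0
0 0 0 0 0 0
0 0 0 0 0 0' | grep -E 'pos|force:'
python3 -m crank '0 0.15 0 0 0 0
0 0 0 0 0 0
0 0 0 0 0 0' | grep -E 'pos|force:'; done
```

```text
ee_pos: [0.4933, -0.2563, 0.0591]
force: [-4.2, 0.3, -3.8]
grip_force: 20.0
ee_pos: [0.4947, -0.2564, 0.0591]
force: [-5.0, 0.7, -2.0]
grip_force: 20.0
ee_pos: [0.496, -0.2566, 0.0591]
force: [-6.8, 0.6, -0.8]
grip_force: 20.0
```

```bash

python3 -m crank '0 0.1 0 0 0 0
0 0 0 0 0 0
0 0 0 0 0 0' | grep -E 'pos|force:'
python3 -m crank '0 0.1 0 0 0 0
0 0 0 0 0 0
0 0 0 0 0 0' | grep -E 'pos|force:'
python3 - <<'E'
from h import *
t=shot('top','top3');w=shot('wrist','w3')
i=w['pixels'][130:280,310:510]
a=cv2.resize(i,None,fx=2.5,fy=2.5,interpolation=cv2.INTER_CUBIC);b=cv2.resize(t['pixels'][140:240,180:280],(375,375),interpolation=cv2.INTER_CUBIC)
cv2.imwrite('pics/m3.png',np.hstack([cv2.resize(a,(500,375)),b])[:, :800])
E
```

```text
ee_pos: [0.4965, -0.2566, 0.0591]
force: [-11.6, 1.3, 2.5]
grip_force: 20.0
ee_pos: [0.4969, -0.2566, 0.0592]
force: [-18.3, 2.8, 7.1]
grip_force: 20.0
```

View pics/m3.png

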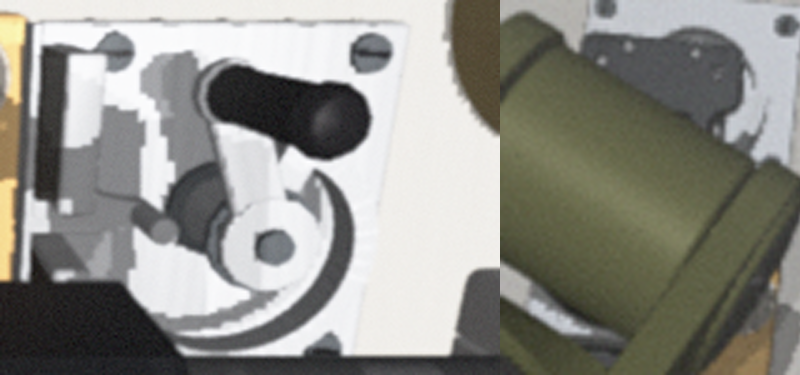

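The pin stands beside the hub inside the hook's mouth, and the force step from 7 to 18 N shows the front face is on the seat. I'll ease off, release and lift, then work out where the knob is.

```bash

python3 -m crank '0 -0.1 0 0 0 0
0 -0.1 0 0 0 0
0 0 0 0 0 0' | grep -E 'pos|force:'
python3 -m crank '0 0 0 0 0 0
0 0 0 0 0 0
0 0 0 0 0 0
0 0 0 0 0 0' 0.04 | grep -E 'pos|force:|width'
python3 -m crank '0 0 -1 0 0 0
0 0 -3 0 0 0
0 0 -3 0 0 0
0 0 -3 0 0 0
0 0 0 0 0 0
0 0 0 0 0 0'| grep -E 'time|pos|force:'
python3 - <<'E'
from h import *
c=load('w3'); print('knob w3',at(c,444.8,176.8,.083),'hub',at(c,420,228.8,.048))
c=shot('wrist','w4'); i=c['pixels']; 
t=shot('top','top4')
cv2.imwrite('pics/w4.png',i)
E
```

```text
ee_pos: [0.4958, -0.2566, 0.0591]
force: [-7.8, 0.9, -1.1]
grip_force: 20.0
ee_pos: [0.497, -0.2568, 0.0596]
force: [0.8, -0.7, -0.1]
grip_width: 0.0387
grip_force: 0.0
time_s: 10.05
ee_pos: [0.4966, -0.2567, 0.1599]
force: [-0.6, -0.3, -0.3]
grip_force: 0.0
knob w3 [ 0.58969339 -0.22198689  0.083     ] hub [ 0.59825517 -0.26220912  0.048     ]
```

View pics/w4.png

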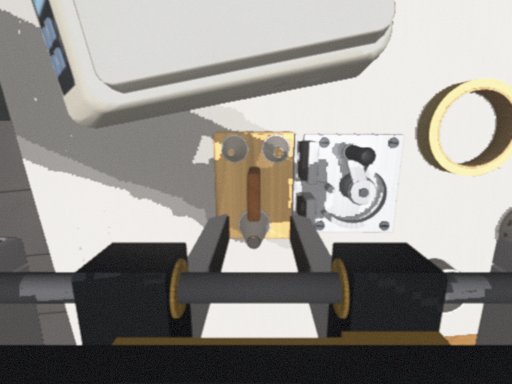

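```bash
python3 - <<'E'
from fit import *
c=load('w4'); print('knob w4',at(c,366,157,.083),'hub',at(c,363,192,.048))
p,e=fit(c,np.array([[52,56,8],[52,-56,8],[-56,56,8]])/1e3,np.array([[403,135],[394,231],[306,135]]),[.6,-.265,-.1]); print(p,e.round(1).tolist())
t=load('top4')
i=t['pixels'][125:255,165:285]; cv2.imwrite('pics/top4c.png',cv2.resize(i,None,fx=4.6,fy=4.6,interpolation=cv2.INTER_CUBIC))
E
python3 go.py 0.589 -0.224 0.16 1.473
```

```text
knob w4 [ 0.58922831 -0.22367215  0.083     ] hub [ 0.59868181 -0.26258607  0.048     ]
[ 0.60121088 -0.26535735 -0.09210218] [[1.8, -0.8], [0.1, 2.0], [-2.5, -0.1]]
t 10.15 d [ 0.0414  0.0893 -0.0016] rv [-0.0011 -0.0005 -0.0002] F [ 0.4 -0.6 -0.7]
```

View pics/top4c.png

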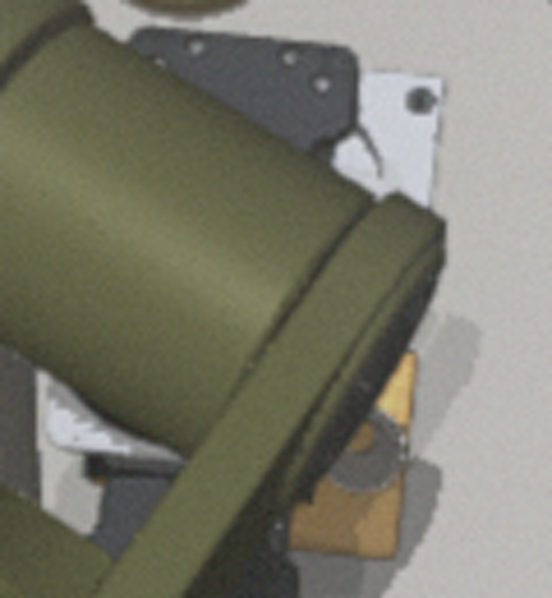

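Only the far plate corner (420,100) and the rack's right side show here, because the arm hides the rest. I've now used all 10 pictures, so I'll continue by numbers and feel. The cameras agree on the knob at (0.589, -0.224).

```bash

python3 -m crank '1.38 2.98 0 0 0 0
1.38 2.98 0 0 0 0
1.38 2.97 0 0 0 0
0 0 0 0 0 0
0 0 0 0 0 0' 0.04 | grep -E 'pos|force:'
python3 -m crank '0 0 2.5 0 0 0
0 0 2.5 0 0 0
0 0 2 0 0 0
0 0 0.8 0 0 0
0 0 0.8 0 0 0
0 0 0 0 0 0' | grep -E 'pos|force:'
python3 -m crank '0 0 0 0 0 0
0 0 0 0 0 0
0 0 0 0 0 0
0 0 0 0 0 0
0 0 0 0 0 0
0 0 0 0 0 0' 0.008 30
python3 -c "
from h import *
o=ctrl.get_obs();print(o['ee_pos'],o['force'],o['moment'])"
```

```text
ee_pos: [0.589, -0.2238, 0.1577]
force: [-0.8, -0.9, 0.8]
grip_force: 0.0
ee_pos: [0.5889, -0.2243, 0.0728]
force: [0.0, -0.2, -0.4]
grip_force: 0.0
time_s: 11.85
ee_pos: [0.5896, -0.2243, 0.0736]
eef_rot: [3.141, 0.0, 1.473]
force: [0.1, 0.2, 4.6]
grip_width: 0.0134
grip_force: 30.0
[ 0.58963031 -0.22427178  0.07361733] [0.07848864 0.2269562  4.56393108] [-0.11153824 -0.14113835  0.02766215]
```

```bash
python3 - <<'E'
import numpy as np
p=1.89-0.1*np.arange(40); 
for i in range(35): print(round(1.75-p[i+1],2), round(42*(np.sin(p[i+1])-np.sin(p[i])),1), round(42*(np.cos(p[i+1])-np.cos(p[i])),1),end=' | ')
E
cat > st.py <<'E'
from h import *
import json,os
o=ctrl.get_obs(); y=1.473; X=np.array([np.cos(y),np.sin(y)]);Y=np.array([np.sin(y),-np.cos(y)])
p=o['ee_pos'][:2]; f=np.array(o['force'])
L=json.load(open('tr.json')) if os.path.exists('tr.json') else []
L.append([float(p@Y)*1e3,float(p@X)*1e3]); json.dump(L,open('tr.json','w'))
A=np.array(L)
from scipy.optimize import least_squares
c0=np.array([.5987,-.2648]); c0=np.array([c0@Y,c0@X])*1e3
c=least_squares(lambda c:np.r_[np.hypot(*(A-c).T)-42,(c-c0)/20],c0).x
v=A[-1]-c; phi=np.arctan2(v[1],v[0]); n=v/np.hypot(*v); t=np.array([n[1],-n[0]]); F=np.array([f[:2]@Y,f[:2]@X])
print('t',round(o['time_s'],2),'c-c0',(c-c0).round(1),'cam',round(1.75-phi,3),'r',round(np.hypot(*v),1),'Ftan',round(-F@t,1),'Frad',round(F@n,1),'fz',round(f[2],1),'w',round(o['grip_width'],4))
E
python3 st.py
```

```text
-0.04 1.1 4.0 | 0.06 0.7 4.1 | 0.16 0.3 4.2 | 0.26 -0.1 4.2 | 0.36 -0.5 4.2 | 0.46 -1.0 4.1 | 0.56 -1.4 4.0 | 0.66 -1.8 3.8 | 0.76 -2.1 3.6 | 0.86 -2.5 3.4 | 0.96 -2.8 3.1 | 1.06 -3.1 2.8 | 1.16 -3.4 2.5 | 1.26 -3.6 2.2 | 1.36 -3.8 1.8 | 1.46 -4.0 1.4 | 1.56 -4.1 1.0 | 1.66 -4.2 0.6 | 1.76 -4.2 0.2 | 1.86 -4.2 -0.3 | 1.96 -4.1 -0.7 | 2.06 -4.1 -1.1 | 2.16 -3.9 -1.5 | 2.26 -3.8 -1.9 | 2.36 -3.6 -2.2 | 2.46 -3.3 -2.6 | 2.56 -3.0 -2.9 | 2.66 -2.7 -3.2 | 2.76 -2.4 -3.4 | 2.86 -2.1 -3.7 | 2.96 -1.7 -3.8 | 3.06 -1.3 -4.0 | 3.16 -0.9 -4.1 | 3.26 -0.5 -4.2 | 3.36 -0.0 -4.2 | t 11.85 c-c0 [ 0.1 -0.4] cam -0.139 r 42.0 Ftan -0.1 Frad 0.2 fz 4.6 w 0.0134
```

```bash

python3 -m crank '0.11 0.4 0 0 0 0
0.07 0.41 0 0 0 0
0.03 0.42 0 0 0 0
0 0 0 0 0 0' >/dev/null; python3 st.py
python3 -m crank '-0.01 0.42 0 0 0 0
-0.05 0.42 0 0 0 0
-0.1 0.41 0 0 0 0
0 0 0 0 0 0' >/dev/null; python3 st.py
```

```text
t 12.25 c-c0 [ 1.  -0.1] cam 0.149 r 42.0 Ftan -0.1 Frad 1.9 fz 4.7 w 0.0138
t 12.65 c-c0 [ 1.1 -0.1] cam 0.449 r 42.0 Ftan -0.8 Frad 2.9 fz 4.6 w 0.0136
```

```bash

python3 -m crank '-0.14 0.4 0 0 0 0
-0.18 0.38 0 0 0 0
-0.21 0.36 0 0 0 0
0 0 0 0 0 0' >/dev/null; python3 st.py
python3 -m crank '-0.25 0.34 0 0 0 0
-0.28 0.31 0 0 0 0
-0.31 0.28 0 0 0 0
0 0 0 0 0 0' >/dev/null; python3 st.py
```

```text
t 13.05 c-c0 [ 1.1 -0.1] cam 0.752 r 42.0 Ftan -1.2 Frad 4.6 fz 6.0 w 0.0135
t 13.45 c-c0 [ 1.1 -0.1] cam 1.055 r 42.0 Ftan -0.8 Frad 6.7 fz 3.2 w 0.0136
```

```bash

python3 -m crank '-0.3 0.3 0 0 0 0
-0.33 0.25 0 0 0 0
-0.36 0.2 0 0 0 0
0 0 0 0 0 0' >/dev/null; python3 st.py
python3 -m crank '-0.4 0.16 0 0 0 0
-0.41 0.12 0 0 0 0
0 0 0 0 0 0' >/dev/null; python3 st.py
python3 -c "
from h import *
print(ctrl.get_obs()['force'])"
```

```text
t 13.85 c-c0 [ 1.2 -0.1] cam 1.36 r 42.2 Ftan -0.9 Frad 1.3 fz 5.4 w 0.0138
t 14.15 c-c0 [ 1.3 -0.2] cam 1.566 r 42.2 Ftan -0.7 Frad -0.3 fz 5.9 w 0.0139
[-0.26880829 -0.75408912  5.90538049]
```

```bash

python3 -m crank '-0.42 0.06 0 0 0 0
-0.42 0.02 0 0 0 0' >/dev/null; python3 st.py
python3 -m crank '-0.42 -0.03 0 0 0 0
-0.41 -0.07 0 0 0 0' >/dev/null; python3 st.py
python3 -m crank '0 0 0 0 0 0' >/dev/null; python3 st.py
```

```text
t 14.35 c-c0 [ 1.4 -0.2] cam 1.752 r 42.1 Ftan 1.1 Frad -0.6 fz 6.5 w 0.014
t 14.55 c-c0 [ 1.4 -0.2] cam 1.947 r 42.1 Ftan 2.6 Frad -0.9 fz 6.2 w 0.0134
t 14.65 c-c0 [ 1.4 -0.2] cam 1.961 r 42.0 Ftan -0.9 Frad 0.1 fz 6.2 w 0.0136
```

```bash

python3 -m crank '-0.21 -0.05 0 0 0 0
-0.2 -0.06 0 0 0 0' >/dev/null; python3 st.py
python3 -m crank '-0.2 -0.07 0 0 0 0
-0.19 -0.08 0 0 0 0' >/dev/null; python3 st.py
python3 -m crank '-0.19 -0.09 0 0 0 0
-0.19 -0.1 0 0 0 0' >/dev/null; python3 st.py
python3 -m crank '0 0 0 0 0 0' >/dev/null; python3 st.py
```

```text
t 14.85 c-c0 [ 1.4 -0.2] cam 2.045 r 42.0 Ftan 3.9 Frad 0.6 fz 5.7 w 0.0139
t 15.05 c-c0 [ 1.4 -0.2] cam 2.142 r 42.0 Ftan 4.0 Frad -0.0 fz 5.0 w 0.0135
t 15.25 c-c0 [ 1.4 -0.2] cam 2.243 r 42.0 Ftan 4.6 Frad 1.3 fz 5.4 w 0.0139
t 15.35 c-c0 [ 1.4 -0.2] cam 2.252 r 42.0 Ftan 1.9 Frad 0.6 fz 5.8 w 0.0138
```

```bash

python3 -m crank '-0.18 -0.11 0 0 0 0
-0.18 -0.11 0 0 0 0' >/dev/null; python3 st.py
python3 -m crank '-0.17 -0.12 0 0 0 0' >/dev/null; python3 st.py
python3 -m crank '-0.16 -0.13 0 0 0 0' >/dev/null; python3 st.py
python3 -m crank '0 0 0 0 0 0' >/dev/null; python3 st.py
```

```text
t 15.55 c-c0 [ 1.4 -0.2] cam 2.344 r 42.0 Ftan 4.1 Frad 1.4 fz 5.8 w 0.0137
t 15.65 c-c0 [ 1.4 -0.2] cam 2.393 r 42.0 Ftan 5.5 Frad 0.4 fz 5.3 w 0.0138
t 15.75 c-c0 [ 1.4 -0.2] cam 2.443 r 42.0 Ftan 4.3 Frad 1.8 fz 4.9 w 0.0137
t 15.85 c-c0 [ 1.4 -0.2] cam 2.451 r 42.0 Ftan 2.7 Frad 0.4 fz 4.8 w 0.0138
```

```bash

python3 -m crank '-0.16 -0.14 0 0 0 0' >/dev/null; python3 st.py
python3 -m crank '-0.15 -0.14 0 0 0 0' >/dev/null; python3 st.py
python3 -m crank '-0.15 -0.15 0 0 0 0' >/dev/null; python3 st.py
python3 -m crank '-0.14 -0.16 0 0 0 0' >/dev/null; python3 st.py
python3 -m crank '0 0 0 0 0 0' >/dev/null; python3 st.py
```

```text
t 15.95 c-c0 [ 1.4 -0.2] cam 2.492 r 42.0 Ftan 4.2 Frad 0.2 fz 4.8 w 0.0137
t 16.05 c-c0 [ 1.4 -0.2] cam 2.543 r 42.0 Ftan 4.7 Frad 0.6 fz 5.4 w 0.0136
t 16.15 c-c0 [ 1.4 -0.2] cam 2.594 r 42.0 Ftan 5.1 Frad 0.7 fz 5.6 w 0.0138
t 16.25 c-c0 [ 1.4 -0.2] cam 2.644 r 42.1 Ftan 4.3 Frad -0.5 fz 5.4 w 0.014
t 16.35 c-c0 [ 1.4 -0.2] cam 2.65 r 42.0 Ftan 3.2 Frad -0.4 fz 5.6 w 0.0138
```

```bash

python3 -m crank '-0.14 -0.16 0 0 0 0' >/dev/null; python3 st.py
python3 -m crank '-0.13 -0.17 0 0 0 0' >/dev/null; python3 st.py
python3 -m crank '-0.12 -0.17 0 0 0 0' >/dev/null; python3 st.py
python3 -m crank '0 0 0 0 0 0' >/dev/null; python3 st.py
```

```text
t 16.45 c-c0 [ 1.4 -0.2] cam 2.691 r 42.1 Ftan 5.6 Frad -2.1 fz 5.1 w 0.0139
t 16.55 c-c0 [ 1.4 -0.2] cam 2.74 r 42.1 Ftan 6.7 Frad -2.1 fz 4.1 w 0.0141
t 16.65 c-c0 [ 1.4 -0.2] cam 2.788 r 42.2 Ftan 5.8 Frad -2.6 fz 5.9 w 0.0136
t 16.75 c-c0 [ 1.4 -0.2] cam 2.795 r 42.1 Ftan 3.7 Frad -2.8 fz 6.2 w 0.0138
```

```bash

python3 -m crank '-0.03 -0.12 0 0 0 0' >/dev/null; python3 st.py
python3 -m crank '-0.06 -0.11 0 0 0 0' >/dev/null; python3 st.py
python3 -m crank '0 0 0 0 0 0' >/dev/null; python3 st.py
python3 -m crank '-0.06 -0.11 0 0 0 0' >/dev/null; python3 st.py
python3 -m crank '-0.05 -0.11 0 0 0 0' >/dev/null; python3 st.py
python3 -m crank '0 0 0 0 0 0' >/dev/null; python3 st.py
```

```text
t 16.85 c-c0 [ 1.4 -0.2] cam 2.818 r 42.0 Ftan 5.8 Frad 1.1 fz 4.5 w 0.0138
t 16.95 c-c0 [ 1.4 -0.2] cam 2.846 r 42.0 Ftan 6.5 Frad -1.5 fz 4.1 w 0.0139
t 17.05 c-c0 [ 1.4 -0.2] cam 2.85 r 42.0 Ftan 3.6 Frad -2.6 fz 4.9 w 0.0136
t 17.15 c-c0 [ 1.4 -0.2] cam 2.874 r 42.1 Ftan 7.2 Frad -1.2 fz 4.8 w 0.0137
t 17.25 c-c0 [ 1.4 -0.2] cam 2.903 r 42.1 Ftan 6.4 Frad -1.5 fz 4.2 w 0.0139
t 17.35 c-c0 [ 1.4 -0.2] cam 2.907 r 42.1 Ftan 5.5 Frad -0.9 fz 5.2 w 0.0135
```

Careful with the scale: shifts go in cm and turns go in units of 0.25 rad. That gives: -0.0012 m is -0.12, -0.0005 m is -0.05.

```bash

for i in 1 2 3 4; do python3 -m crank '0 0 0 0 0 0' >/dev/null; python3 st.py; done
python3 -m crank '-0.05 -0.12 0 0 0 0' >/dev/null; python3 st.py
python3 -m crank '-0.05 -0.12 0 0 0 0' >/dev/null; python3 st.py
for i in 1 2 3 4; do python3 -m crank '0 0 0 0 0 0' >/dev/null; python3 st.py; done
```

```text
t 17.45 c-c0 [ 1.4 -0.2] cam 2.907 r 42.1 Ftan 4.2 Frad -2.4 fz 5.9 w 0.0138
t 17.55 c-c0 [ 1.4 -0.3] cam 2.907 r 42.1 Ftan 4.9 Frad -0.9 fz 5.4 w 0.0135
t 17.65 c-c0 [ 1.4 -0.3] cam 2.907 r 42.0 Ftan 3.6 Frad -0.8 fz 5.6 w 0.0134
t 17.75 c-c0 [ 1.4 -0.3] cam 2.907 r 42.1 Ftan 4.1 Frad -1.1 fz 5.4 w 0.0136
t 17.85 c-c0 [ 1.4 -0.3] cam 2.933 r 42.0 Ftan 6.3 Frad -1.3 fz 5.2 w 0.0138
t 17.95 c-c0 [ 1.4 -0.3] cam 2.963 r 42.1 Ftan 7.6 Frad -2.2 fz 4.4 w 0.0138
t 18.05 c-c0 [ 1.4 -0.3] cam 2.968 r 42.1 Ftan 5.0 Frad -2.4 fz 5.8 w 0.0139
t 18.15 c-c0 [ 1.4 -0.3] cam 2.969 r 42.0 Ftan 5.3 Frad -2.8 fz 4.6 w 0.0134
t 18.25 c-c0 [ 1.4 -0.3] cam 2.969 r 42.1 Ftan 4.8 Frad -1.4 fz 6.0 w 0.0138
t 18.35 c-c0 [ 1.4 -0.3] cam 2.968 r 42.0 Ftan 4.6 Frad -3.5 fz 4.7 w 0.0137
```

```bash

for i in 1 2 3 4 5; do python3 -m crank '-0.01 -0.04 0 0 0 0' >/dev/null; python3 st.py; done
for i in 1 2 3; do python3 -m crank '0 0 0 0 0 0' >/dev/null; python3 st.py; done
```

```text
t 18.45 c-c0 [ 1.4 -0.3] cam 2.974 r 42.0 Ftan 6.5 Frad -1.4 fz 4.2 w 0.0137
t 18.55 c-c0 [ 1.4 -0.3] cam 2.982 r 42.0 Ftan 6.9 Frad -0.4 fz 3.5 w 0.0137
t 18.65 c-c0 [ 1.4 -0.3] cam 2.99 r 42.0 Ftan 7.9 Frad -0.9 fz 3.8 w 0.014
t 18.75 c-c0 [ 1.4 -0.3] cam 2.999 r 42.0 Ftan 8.1 Frad -1.3 fz 4.0 w 0.0135
t 18.85 c-c0 [ 1.4 -0.3] cam 3.007 r 42.0 Ftan 7.7 Frad -0.3 fz 3.2 w 0.0141
t 18.95 c-c0 [ 1.4 -0.3] cam 3.01 r 42.0 Ftan 7.0 Frad -0.9 fz 3.9 w 0.0139
t 19.05 c-c0 [ 1.4 -0.3] cam 3.009 r 42.0 Ftan 6.5 Frad -0.4 fz 3.8 w 0.0137
t 19.15 c-c0 [ 1.4 -0.3] cam 3.009 r 42.0 Ftan 7.5 Frad -1.5 fz 4.0 w 0.0138
```

Resistance is now 7.5 to 8 N along the path. The knee was at about 2.8 and the cam is at 3.01, which is mid-snug. I'll release and lift away.

```bash

python3 -m crank '0 0 0 0 0 0
0 0 0 0 0 0
0 0 0 0 0 0
0 0 0 0 0 0' 0.036 | grep -E 'pos|force|width'
python3 -m crank '0 0 -1 0 0 0
0 0 -3 0 0 0
0 0 -3 0 0 0
0 0 -3 0 0 0
0 0 0 0 0 0
0 0 0 0 0 0'| grep -E 'time|pos|force:'
python3 - <<'E'
from h import *
c=shot('wrist','w5'); g=c['pixels']
# black knob top expected near its released place: check dark blob centroid
k=np.array([.6001,-.2651]); a=1.75-3.009-.098; p=np.r_[k+.042*np.array([np.cos(a),np.sin(a)]),.083]
u=proj(c,p); print(u)
m=(g.max(2)<60).astype(np.uint8); n,l,s,ce=cv2.connectedComponentsWithStats(m)
for i in range(1,n):
    if 20<s[i,4]<3000: print(s[i].tolist(),ce[i].round(0))
E
```

```text
ee_pos: [0.6077, -0.3065, 0.0727]
force: [-0.2, -0.5, -0.1]
grip_width: 0.0358
grip_force: 0.0
time_s: 20.15
ee_pos: [0.608, -0.3065, 0.1739]
force: [0.4, -0.5, -1.4]
grip_force: 0.0
[259.00247024 201.50856851]
[186, 112, 5, 28, 74] [188. 124.]
[189, 162, 5, 36, 112] [191. 180.]
[254, 184, 16, 23, 275] [261. 195.]
[187, 217, 145, 65, 1510] [259. 261.]
[475, 299, 10, 16, 88] [479. 307.]
[2, 300, 20, 3, 29] [ 12. 301.]
```

```bash
python3 -c "
from station import ctrl
print(ctrl.hand_in())"
```

```text
the job is handed in; nothing more can be done
None
```

I docked the rack, released it, then turned the cam to about 3.01 rad, where the crank took 7 to 8 N (inside the snug range). The arm lifted clear and I handed the job in at about 20 s; the hand-in returned no verdict.

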